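# Touch the balanced mirror blank with a dial gauge

## Task

Balance the white mirror blank, red mark up, centred and nearly level on top of the brass dome and let go of it. Then lift the dial gauge out of its black holder by its grey grip and hold it upright, with the dial facing squarely towards the front edge of the table (the robot's side), its brass tip on the red mark and pressed down gently so that the spring plunger is about half-way in. Finish while still holding it there with the blank balanced, and leave the other things where they are.

Things in the scene. Friction and masses are not known exactly. Their poses are not given: they have to be found in the camera images.
- dome: Fixed brass dome, a ball cap of radius 50 mm (ball centre 6 mm above the table), on a dark round flange 126 mm across and 6 mm thick. Origin at the centre of its underside on the table. Never turned: its x axis points straight away from the robot's side (from the table's front edge to its back), z up. A fixed cage mount, 53 mm tall, stands on its left.
- dome_top (a point): The highest point of the dome, 56 mm above the table.
- pad: Fixed flat blue pad, 100 x 100 x 6 mm, on which the blank lies at the start. Origin at the centre of its underside on the table.
- blank: Loose white round mirror blank, a disc 50 mm across and 12 mm thick, 60 to 110 g, with a red mark 12 mm across in the middle of its upper face. Origin at the centre of its underside, z up its axis. It starts flat on the pad, underside 6 mm above the table; grip it across the rim. Set down off-centre on the dome it tilts by about 1.3 degrees for each mm.
- blank_mark (a point): Centre of the red mark on the blank's upper face, 12 mm above its underside.
- holder: Fixed black block 60 x 60 x 50 mm with a through hole of 13.5 mm for the gauge's stem and two aluminium feet that reach 55 mm from its middle along its y axis. Origin at the centre of its underside on the table.
- gauge: Loose dial gauge, 150 g, upright in the holder. Origin: tip of the extended plunger; z up its axis; white dial faces its -x. Heights from origin in mm: plunger with 8 mm brass ball end; stem 12 thick 18-48; collar 26 across from 48, rests on the holder; black housing 46 across, 22 thick along x, 62-108; grey 20 x 20 grip 107-157, faces square to x, y. Lift straight up 50 mm or more to clear the holder.
- gauge_grip (a point): Middle of the grey square grip, on the gauge's axis, 137 mm above the extended tip.
- gauge_tip (a point): The lowest point of the brass ball end of the plunger; moves with the plunger.
- gauge_dial (a point): Centre of the white dial face, 12.6 mm from the gauge's axis towards its -x and 85 mm above the extended tip.
- gauge_front (a point): An imaginary point straight in front of the dial, 100 mm from the gauge's axis towards its -x and 85 mm above the extended tip; it shows which way the dial faces.
- plunger (a joint): Sprung plunger of the gauge: 0 m when fully extended, grows as it is pushed in, stops at 0.012 m. The push is 0.4 N at 0 plus 0.4 N for each mm (about 2.8 N half-way).
- lens_box: Bystander, not to be disturbed: small pinkish octagonal plastic box. Origin at the centre of its underside.
- key_set: Bystander, not to be disturbed: red holder of hex keys beside a black cap. Origin at the centre of its underside.
- post_holder: Bystander, not to be disturbed: black post holder on a foot. Origin at the centre of its underside.
- lens_on_post: Bystander, not to be disturbed: lens on a black post. Origin at the centre of its underside.
Not all that is in view belongs to the job. There is more than one size of the blank; the job needs the smallest.

How it is judged:
By the outcome, as a careful person would: the job done as asked, in the order asked, and still so for the second after the job is handed in, while the arm keeps its last pose, push and grip.
It also fails if it takes over 51 s, if anything falls off the work surface, if the arm or the gripper's body presses on something with over 40 N, if the wrist force passes 120 N, or if a joint passes its speed limit or range.

## Robot

A 6-joint arm with a two-finger parallel gripper is mounted at the origin on a cart in front of the work surface, level with it; the furniture and walls round the work are solid. World frame = base frame: x ahead of the robot, y to its left, z up, the work surface at z = 0. Lengths are in m, angles in degrees, forces in N, time in s.
With the tool pointing down it reaches from about 0.275 to 0.725 m from the base axis. Payload 15.9 kg.
Tool frame: the origin (TCP) lies at the very end of the fingers, on their centre line; the grasp point (between the pads) lies ctrl.tcp_to_grasp behind it (ctrl.tcp_to_grasp is the distance from the TCP to the grasp point, in m); z points along the fingers, y is the direction in which the jaws open and shut (so a half turn about z gives the same grasp; the last joint's range is limited). The gripper opens to 85 mm and grips with 20 to 120 N. Pads are 22 mm wide; open, the fingers measure 114 mm over their backs; the gripper's body (76 mm by 85 mm) begins 54 mm behind the grasp point. The pads swing forward as they close: fully open they stand 13 mm farther back than shut.
Start: joints at [0, 12.198, -1.971, 75.831, 0, 90], TCP at [0.5, -0, 0.231] pointing down, gripper open.
Joint ranges: [-170.91, 170.91], [-42.67, 98.43], [-65.05, 77.54], [-120.47, 116.71], [-90, 82.35], [-180, 180]. Speed limits (degrees/s): [108.29, 108.29, 136.94, 147.25, 180, 180].

## Interface

Orientations are given as [roll, pitch, yaw] about the fixed x, y, z axes, in that order (R = Rz(yaw) Ry(pitch) Rx(roll)).
In Python, from station import ctrl gives the robot as it stands.
- The arm moves only by the tool arm_command, never from a script. Its arguments are lists of equal length, an entry for each row: "translation": the shift along the world's x, y, z in cm, a list of three; "dr": the turn, a rotation vector about the world's x, y, z in degrees, a list of three; "grip": the opening, from -1 (shut) to 1 (fully open), so that 0 is half open. A call has 1 to 20 rows; each row shifts and turns the commanded pose from where the row before left it; what a row does not reach is not made up. A row lasts 1/8 s, in which the tool goes at most 62.5 mm and 10.7 degrees, less where a joint would pass 70% of its speed; a pose out of reach is approached as far as the arm can. A call is refused whole if a number of a shift passes 6.25 or a number of a turn 10.7, either way. A call with a gripper value outside its range is refused whole. The fingers move at their own pace and stop on an object; the grip force is fixed at half the most. Time passes only in rows, so rows that do not move let the fingers close. It gives the time, the measured TCP pose, the force and the opening at its end, in the units of the state.
- ctrl.sense(): the state, without advancing time (a new reading comes with each control period).
- ctrl.capture(name): name is "scene" or "side" or "wrist"; returns (picture, depth): 384x512x3 uint8, red, green, blue; 384x512 float32, m along the optical axis (not along the pixel's ray), 0 where there is no reading.
- ctrl.get_calibration(name): a dict with "intrinsics" (3x3 intrinsics, pixels), "k1" (the pictures are not rectified: a ray, as slopes to the right and down, at radius r is drawn at 1 + k1 r^2 times it, then the intrinsics apply), "T" (4x4, takes a point from camera to world coordinates). Camera axes: x right, y down, z forward; pixel columns grow to the right and rows downward; lengths in m; the calibration is good to about 2 mm. A picture is of the moment at which its call begins: read the wrist's pose just before it. get_calibration takes no time and is no camera call; for the wrist camera it gives the pose at the moment of the call.
- ctrl.job_done(): hands the job in, once; it reports no verdict.
The state is a dict: "t": time; "q": joint angles; "dq": joint speeds; "effort": joint torques, N m; "tool_pos": TCP position; "orientation": TCP orientation; "ft_force": force on the tool from outside, world axes, zero at the start; "ft_torque": the same for the moment, N m; "gripper_width": opening from 0.0 (shut) to 1.0 (fully open).
Only numpy, scipy, OpenCV 4.12 (cv2) and the standard library are available. Lean on these libraries where they do the work, as an engineer would, in place of code of your own. Each camera call takes 0.05 s, during which the arm holds its last target. There are 200 camera calls.

## Working session

There is one attempt and no reset: what is moved stays moved. The work goes in short steps, Python scripts to look and compute and a tool call to move; the robot and the scene stay as the last step left them, time stands still between calls to the robot, and variables do not carry over. Pictures are saved under pics/ and viewed, about 8 in all and at most 12, crops included, and the job is handed in when it is done.

Besides the shell and the picture viewer there is one more tool, called after "Call:" as name(argument=value, ...) on one line, values as JSON. arm_command: Moves the arm, as the interface text tells. Its arguments: {"type":"object","properties":{"translation":{"type":"array"},"dr":{"type":"array"},"grip":{"type":"array"}},"required":["translation","dr","grip"]}

```bash
mkdir -p pics; ls; cat > h.py <<'E'
import numpy as np, cv2
from station import ctrl
def ray(cal,u,v):
    K=np.array(cal["intrinsics"]);k=cal["k1"];T=np.array(cal["T"])
    d=np.array([(u-K[0,2])/K[0,0],(v-K[1,2])/K[1,1]]);s=d.copy()
    for _ in range(20): s=d/(1+k*(s@s))
    return T[:3,3],T[:3,:3]@np.array([s[0],s[1],1.])
def onz(cal,u,v,z):
    o,d=ray(cal,u,v);return o+d*(z-o[2])/d[2]
def at(cal,dep,u,v):
    o,d=ray(cal,u,v);return o+d*dep[int(round(v)),int(round(u))]
def proj(cal,p):
    K=np.array(cal["intrinsics"]);T=np.array(cal["T"])
    c=T[:3,:3].T@(np.asarray(p)-T[:3,3]);s=c[:2]/c[2];s=s*(1+cal["k1"]*(s@s))
    return K[0,0]*s[0]+K[0,2],K[1,1]*s[1]+K[1,2]
E
python3 - <<'E'
from h import *
print(ctrl.sense(),ctrl.tcp_to_grasp)
for n in("scene","side","wrist"):
    c=ctrl.get_calibration(n);im,d=ctrl.capture(n)
    print(n,c); np.savez(f"{n}0.npz",im=im,d=d,T=c["T"],K=c["intrinsics"],k1=c["k1"])
    cv2.imwrite(f"pics/{n}0.png",cv2.resize(im[:,:,::-1],(800,600)))
E
```

```text
pics
{'t': 0.0, 'q': array([-3.89307568e-04,  1.22240977e+01, -2.00681569e+00,  7.58321899e+01,
       -1.76533228e-03,  9.00016950e+01]), 'dq': array([-0.03397301,  0.00584262,  0.09107951, -0.02033707,  0.01776739,
        0.0169165 ]), 'effort': array([-1.43474466e-03, -6.86183596e+01,  4.87125492e+01,  1.75234705e-02,
       -1.83502889e-04, -7.31988712e-05]), 'tool_pos': array([ 4.99665162e-01, -1.31189819e-05,  2.30832188e-01]), 'orientation': array([-1.79936897e+02,  1.76719796e-03,  8.99979177e+01]), 'ft_force': array([ 0.56028765, -0.89877807,  0.01990525]), 'ft_torque': array([ 0.00145819,  0.01358852, -0.04204392]), 'gripper_width': 1.004025566027764} 0.0187
scene {'intrinsics': array([[437.84365227,   0.        , 261.22774586],
       [  0.        , 437.84365227, 190.92707793],
       [  0.        ,   0.        ,   1.        ]]), 'k1': -0.15479945992362898, 'T': array([[ 0.43048141, -0.55824418,  0.70925961, -0.26479399],
       [-0.9024298 , -0.25096195,  0.35019788, -0.47868891],
       [-0.01749875, -0.79081068, -0.61181064,  0.78031556],
       [ 0.        ,  0.      
[... 336 characters left out ...]
 0.68553049, -1.02824377],
       [ 0.01170714, -0.85399062, -0.52015668,  0.81495883],
       [ 0.        ,  0.        ,  0.        ,  1.        ]])}
wrist {'intrinsics': array([[281.01035699,   0.        , 254.53988276],
       [  0.        , 281.01035699, 188.23453625],
       [  0.        ,   0.        ,   1.        ]]), 'k1': 0.02454294762088514, 'T': array([[ 9.99999734e-01,  7.51444739e-05, -7.25681450e-04,
         5.00070762e-01],
       [-1.32924348e-04, -9.59266132e-01, -2.82503930e-01,
         7.12966328e-02],
       [-7.17350247e-04,  2.82503951e-01, -9.59265867e-01,
         3.73114197e-01],
       [ 0.00000000e+00,  0.00000000e+00,  0.00000000e+00,
         1.00000000e+00]])}
```

View pics/scene0.png

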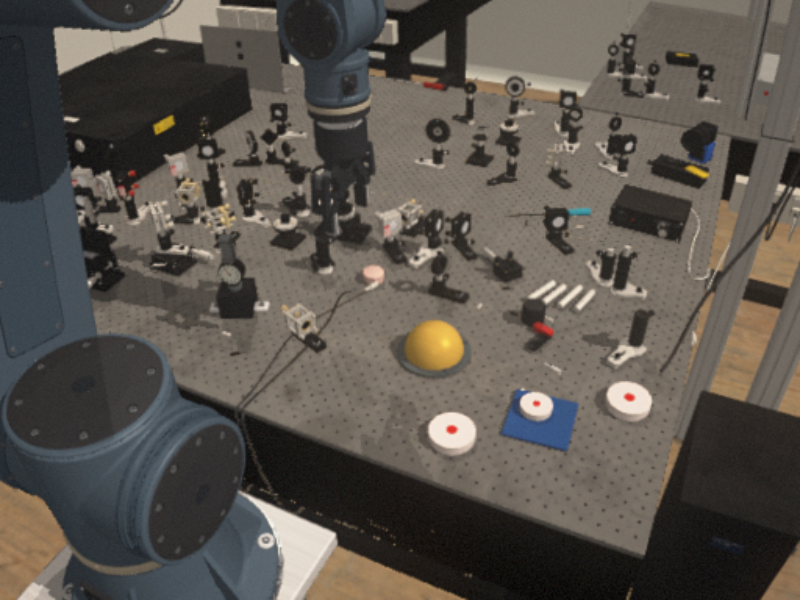

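View pics/side0.png

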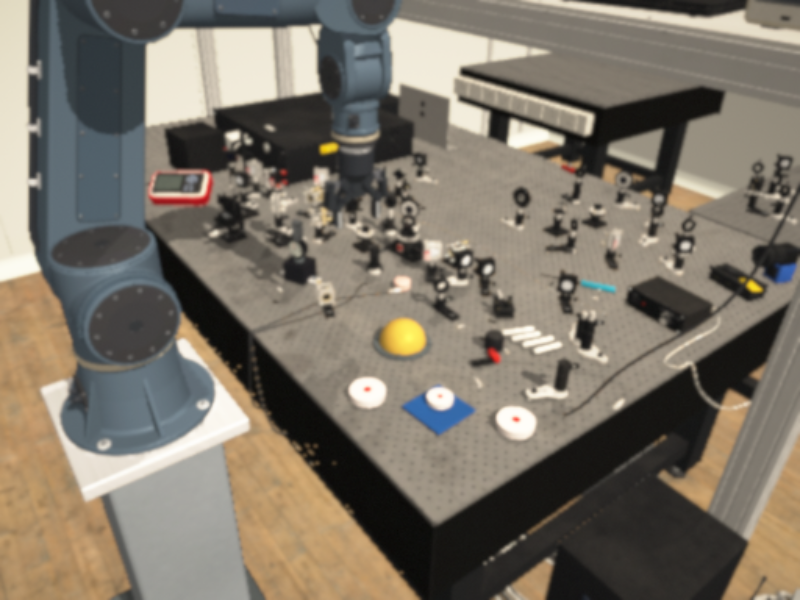

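The scene shows the dome at (433,347) with its cage mount at (302,325), and the gauge in its holder at (235,280). There are three white discs: on the blue pad (536,406), and larger ones at (452,433) and (628,400). The one on the pad looks smallest. I'll measure it and check in a crop.

```bash
cat >> h.py <<'E'
def load(n):
    z=np.load(n);return z["im"],z["d"],dict(T=z["T"],intrinsics=z["K"],k1=float(z["k1"]))
def blobs(mask,amin=15):
    n,l,s,c=cv2.connectedComponentsWithStats(mask.astype(np.uint8));return [(c[i],s[i]) for i in range(1,n) if s[i,4]>=amin]
def masks(im):
    h=cv2.cvtColor(im,cv2.COLOR_RGB2HSV).astype(int);H,S,V=h[...,0],h[...,1],h[...,2]
    return dict(red=((H<8)|(H>172))&(S>150)&(V>100),yel=(H>12)&(H<28)&(S>130)&(V>110),blue=(H>100)&(H<125)&(S>150)&(V>60),white=(S<50)&(V>190))
E
python3 - <<'E'
from h import *
for n in("scene","side"):
    im,d,c=load(n+"0.npz");m=masks(im)
    for k,z in(("red",.018),("yel",.03),("blue",.006),("white",.012)):
        for p,s in blobs(m[k],20):
            if p[1]>180 and p[0]>200: print(n,k,p.round(1),s,onz(c,*p,z).round(4))
    if n=="scene":
        for (u,v) in((237,298),(232,272),(302,325)): print(u,v,at(c,d,u*.64,v*.64))
        a=cv2.resize(im[235:310,260:430,::-1],(680,300),interpolation=3);b=cv2.resize(im[140:235,120:215,::-1],(300,300),interpolation=3)
        cv2.imwrite("pics/crop1.png",cv2.resize(np.hstack([a[:,:480],b]),(780,300)))
        cv2.imwrite("pics/crop1.png",np.vstack([cv2.resize(a,(780,344)),np.hstack([b,np.zeros((300,480,3),np.uint8)])])[:600])
E
```

```text
scene red [347. 210.] [341 206  13   9  66] [ 0.6378 -0.2895  0.018 ]
scene red [288.6 274.4] [286 273   6   4  21] [ 0.3625 -0.2342  0.018 ]
scene yel [277.7 220.8] [260 205  37  32 922] [ 0.5092 -0.142   0.03  ]
scene white [347. 185.] [339 180  17  11  59] [ 0.7541 -0.2554  0.012 ]
scene white [354.6 187.5] [348 182  14  12  53] [ 0.7515 -0.2792  0.012 ]
scene white [365.3 188.5] [358 183  15  13  58] [ 0.7598 -0.3089  0.012 ]
scene white [402.2 185.3] [396 182  11   7  36] [ 0.8201 -0.4054  0.012 ]
scene white [374.5 191.2] [369 185  12  13  53] [ 0.7582 -0.3367  0.012 ]
scene white [401.4 225.9] [390 221  23  12 111] [ 0.6415 -0.4383  0.012 ]
scene white [402.8 254.6] [389 244  28  24 441] [ 0.5385 -0.463   0.012 ]
scene white [343.2 258.6] [333 251  21  17 236] [ 0.4671 -0.3326  0.012 ]
scene white [289.5 275.7] [274 264  31  26 550] [ 0.3647 -0.2357  0.012 ]
237 298 [0.46331236 0.22228433 0.04461508]
232 272 [0.47665496 0.23393766 0.08968608]
302 325 [0.4602011  0.08344332 0.03228177]
side red [315.6 226.8] [312 223   8   9  48] [ 0.64   -0.2951  0.018 ]
side yel [481.8 182.9]
[... 720 characters left out ...]
 222  11  10  31] [ 0.9619 -0.507   0.012 ]
side white [235.3 250.6] [223 241  25  21 384] [ 0.3636 -0.236   0.012 ]
side white [306.2 244.4] [304 242   5   6  20] [ 0.5582 -0.3386  0.012 ]
side white [281.7 254.1] [273 247  18  15 200] [ 0.4673 -0.3295  0.012 ]
side white [349.5 251.1] [337 246  27   9 145] [ 0.6438 -0.4386  0.012 ]
side white [395.6 258.2] [392 255   8   7  29] [ 0.7313 -0.5414  0.012 ]
side white [330.5 269.8] [317 259  27  23 433] [ 0.5365 -0.4633  0.012 ]
side white [509.1 275.4] [507 271   5  11  28] [ 0.9358 -0.7808  0.012 ]
side white [502.5 289.8] [500 285   6  12  33] [ 0.8622 -0.7974  0.012 ]
side white [495.7 304.3] [493 298   6  13  27] [ 0.7945 -0.8123  0.012 ]
```

View pics/crop1.png

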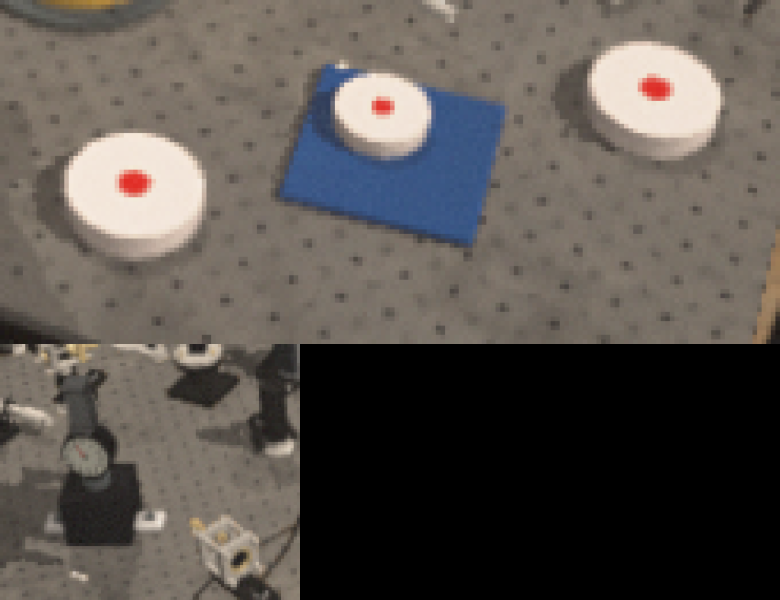

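The disc on the pad is clearly the smallest of the three, so it is the blank. The gauge dial faces roughly towards the robot. I'll move to a spot where the wrist camera sees both the blank and the dome.

Call:
arm_command(translation=[[0, -4, 0], [0, -5, 0], [0, -5, 0], [-0.5, -5, 0], [-0.5, -5, 0], [0, 0, 0], [0, 0, 0]], dr=[[0, 0, 0], [0, 0, 0], [0, 0, 0], [0, 0, 0], [0, 0, 0], [0, 0, 0], [0, 0, 0]], grip=[1, 1, 1, 1, 1, 1, 1])

```text
t: 1.02
tool_pos: [0.4899, -0.2397, 0.231]
orientation: [-180.0, -0.0, 90.0]
ft_force: [0.6, -0.6, -0.1]
gripper_width: 0.999
```

```bash
python3 - <<'E'
from h import *
s=ctrl.sense();print(s["tool_pos"],s["orientation"],s["t"])
c=ctrl.get_calibration("wrist");im,d=ctrl.capture("wrist");np.savez("w1.npz",im=im,d=d,T=c["T"],K=c["intrinsics"],k1=c["k1"])
m=masks(im)
for k,z in(("red",.018),("yel",.03),("blue",.006),("white",.012)):
    for p,st in blobs(m[k],60): print(k,p.round(1),st,onz(c,*p,z).round(4))
cv2.imwrite("pics/w1.png",cv2.resize(im[:,:,::-1],(800,600)))
E
```

```text
[ 0.48985944 -0.23969527  0.23104426] [-1.79973565e+02 -3.01196377e-02  8.99748394e+01] 1.025
red [157.1 158.6] [153 154  10  10  71] [ 0.3659 -0.2336  0.018 ]
red [373.3 196.2] [364 184  19  25 258] [ 0.6471 -0.284   0.018 ]
yel [280.   65.1] [ 245   29   81   88 3391] [ 0.5187 -0.1253  0.03  ]
white [157.3 157.8] [ 130  132   55   53 2130] [ 0.3641 -0.2336  0.012 ]
white [461.4 172.2] [436 161  50  23 252] [ 0.7593 -0.2532  0.012 ]
white [456.6 190.3] [434 182  45  17 193] [ 0.7581 -0.2777  0.012 ]
white [457.5 210.8] [432 203  51  16 210] [ 0.765  -0.3067  0.012 ]
white [236.9 228.6] [220 213  35  32 837] [ 0.4654 -0.3336  0.012 ]
white [452.  229.5] [430 224  45  12 146] [ 0.763  -0.3344  0.012 ]
white [286.3 305.6] [ 264  289   46   34 1188] [ 0.5382 -0.4607  0.012 ]
```

View pics/w1.png

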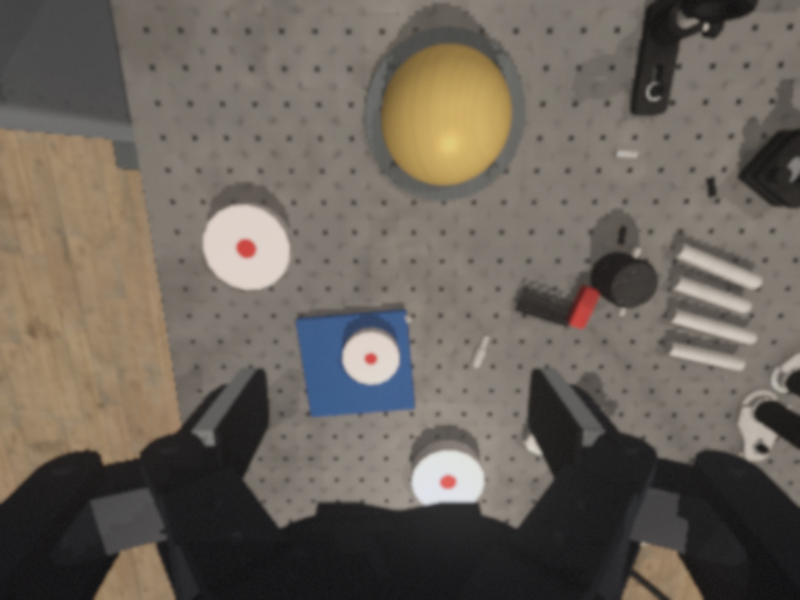

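```bash
python3 - <<'E'
from h import *
from scipy.optimize import least_squares
def dome(n):
    im,d,c=load(n);m=masks(im)["yel"].astype(np.uint8)
    n_,l,s,_=cv2.connectedComponentsWithStats(m);i=1+s[1:,4].argmax()
    mm=cv2.erode((l==i).astype(np.uint8),np.ones((5,5)));v,u=np.nonzero(mm)
    P=np.array([at(c,d,a,b) for a,b in zip(u,v) if d[b,a]>0])
    r=least_squares(lambda p:np.linalg.norm(P-p,axis=1)-.05,[.51,-.14,.006],loss="soft_l1",f_scale=.002);print(n,"dome depth fit",r.x.round(4),len(P))
    cn=max(cv2.findContours((l==i).astype(np.uint8),0,1)[0],key=cv2.contourArea)[:,0]
    # silhouette: ray distance to centre = R (only contour above flange)
    R=[ray(c,*p) for p in cn];o=R[0][0];D=np.array([x[1]/np.linalg.norm(x[1]) for x in R])
    f=lambda p:np.linalg.norm(np.cross(D,np.r_[p,.006]-o),axis=1)-.05
    r=least_squares(f,[.51,-.14],loss="soft_l1",f_scale=.001);print("  silhouette",r.x.round(4),(r.fun**2).mean()**.5)
for n in("scene0.npz","side0.npz","w1.npz"): dome(n)
im,d,c=load("w1.npz")
h=cv2.cvtColor(im,cv2.COLOR_RGB2HSV).astype(int)
r=(((h[...,0]<8)|(h[...,0]>172))&(h[...,1]>110)).astype(np.uint8)
for p,s in blobs(r,12): print("red",p.round(2),s[4],onz(c,*p,.018).round(4))
w=(masks(im)["white"][205:255,210:265]).astype(np.uint8)
for z in(.018,.012): print("white ctr",onz(c,236.9,228.6,z).round(4))
# table edge
im,d,c=load("w1.npz")
hsv=cv2.cvtColor(im,cv2.COLOR_RGB2HSV)
E=[]
for v in range(110,250,10):
    row=hsv[v,60:140,1].astype(int); j=np.nonzero(row>80)[0]
    if len(j): E.append(onz(c,60+j.max()+1,v,0.)[:2])
print(np.array(E).round(3).tolist())
E
```

```text
scene0.npz dome depth fit [ 0.5263 -0.1342  0.0056] 660
  silhouette [ 0.5404 -0.1288] 0.006781422666607767
side0.npz dome depth fit [ 0.5237 -0.1325  0.007 ] 247
  silhouette [ 0.5396 -0.1145] 0.008001471418924036
w1.npz dome depth fit [ 0.5263 -0.1338  0.0055] 1919
  silhouette [ 0.5258 -0.1331] 0.002606488394624233
red [157.05 158.66] 95 [ 0.3658 -0.2336  0.018 ]
red [372.85 195.79] 361 [ 0.6465 -0.2834  0.018 ]
red [236.91 229.3 ] 33 [ 0.4658 -0.3318  0.018 ]
red [286.42 308.04] 45 [ 0.5377 -0.4601  0.018 ]
white ctr [ 0.4658 -0.3308  0.018 ]
white ctr [ 0.4654 -0.3335  0.012 ]
[[0.28, -0.175], [0.279, -0.187], [0.277, -0.2], [0.278, -0.212], [0.277, -0.225], [0.274, -0.239], [0.276, -0.252], [0.279, -0.266], [0.28, -0.281], [0.279, -0.295], [0.281, -0.31], [0.28, -0.325], [0.281, -0.341], [0.28, -0.357]]
```

Call:
arm_command(translation=[[-1, -4, -2], [-1, -4, -3], [-0.4, -1.2, -4], [0, 0, -3], [0, 0, 0], [0, 0, 0]], dr=[[0, 0, 0], [0, 0, 0], [0, 0, 0], [0, 0, 0], [0, 0, 0], [0, 0, 0]], grip=[1, 1, 1, 1, 1, 1])

```text
t: 1.82
tool_pos: [0.4669, -0.3316, 0.1127]
orientation: [179.9, 0.0, 90.1]
ft_force: [0.6, -0.4, 0.5]
gripper_width: 1.003
```

```bash
cat >> h.py <<'E'
def snap(n,cam="wrist"):
    c=ctrl.get_calibration(cam);s=ctrl.sense();im,d=ctrl.capture(cam)
    np.savez(n+".npz",im=im,d=d,T=c["T"],K=c["intrinsics"],k1=c["k1"])
    cv2.imwrite(f"pics/{n}.png",cv2.resize(im[:,:,::-1],(800,600)))
    print("t",s["t"],"tcp",s["tool_pos"].round(4),s["orientation"].round(2),"F",s["ft_force"].round(1),"w",round(s["gripper_width"],3))
    return c,im,d
def reds(im,c,z,amin=12):
    h=cv2.cvtColor(im,cv2.COLOR_RGB2HSV).astype(int)
    r=(((h[...,0]<8)|(h[...,0]>172))&(h[...,1]>110)).astype(np.uint8)
    for p,s in blobs(r,amin): print("red",p.round(2),s[4],onz(c,*p,z).round(4))
E
python3 - <<'E'
from h import *
c,im,d=snap("w2");reds(im,c,.018)
for p,s in blobs(masks(im)["white"],500): print(p,s,onz(c,*p,.018).round(4))
E
```

```text
t 1.825 tcp [ 0.4669 -0.3316  0.1127] [1.7993e+02 5.0000e-02 9.0070e+01] F [ 0.6 -0.4  0.5] w 1.003
red [123.81  68.98] 341 [ 0.3659 -0.2339  0.018 ]
red [468.68 136.12] 1097 [ 0.6434 -0.2853  0.018 ]
red [252.65 190.  ] 104 [ 0.4656 -0.3318  0.018 ]
red [324.21 312.39] 135 [ 0.5374 -0.4601  0.018 ]
[123.82392706  66.93617356] [  79   19   90   97 6361] [ 0.3662 -0.2325  0.018 ]
[252.81750117 189.11277492] [ 226  163   55   53 2137] [ 0.4657 -0.331   0.018 ]
[321.67922751 306.63636364] [ 290  283   64   54 2123] [ 0.5344 -0.4533  0.018 ]
```

Call:
arm_command(translation=[[-0.1, 0, -4], [0, 0, -3], [0, 0, -2], [0, 0, -1.4], [0, 0, 0], [0, 0, 0], [0, 0, 0], [0, 0, 0], [0, 0, 0], [0, 0, 0], [0, 0, 0]], dr=[[0, 0, 0], [0, 0, 0], [0, 0, 0], [0, 0, 0], [0, 0, 0], [0, 0, 0], [0, 0, 0], [0, 0, 0], [0, 0, 0], [0, 0, 0], [0, 0, 0]], grip=[1, 1, 1, 1, 1, 0.1, 0.1, 0.1, 0.1, 0.1, 0.1])

```text
t: 3.25
tool_pos: [0.4655, -0.3324, 0.0086]
orientation: [179.9, 0.1, 90.0]
ft_force: [-2.7, 2.2, 11.3]
gripper_width: 0.554
```

```bash
python3 - <<'E'
from h import *
c,im,d=snap("w3");reds(im,c,.018,60)
E
```

```text
t 3.25 tcp [ 0.4655 -0.3324  0.0086] [1.7992e+02 6.0000e-02 9.0000e+01] F [-2.7  2.2 11.3] w 0.554
red [16.42 36.17] 1272 [ 0.3668 -0.2342  0.018 ]
red [254.53 246.07] 303 [ 0.4657 -0.3318  0.018 ]
```

View pics/w3.png

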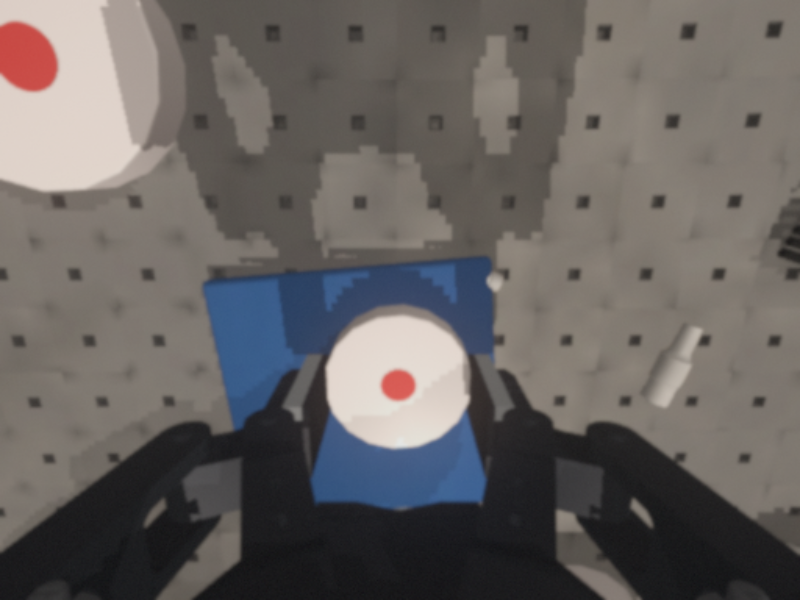

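Grasped: the mark is centred between the fingers at (398,385). The 11 N upward force probably comes from the fingertips swinging down onto the pad. Lifting and carrying towards the dome.

Call:
arm_command(translation=[[0, 0, 1], [0, 0, 3], [0, 0, 4], [1, 3, 3], [1.5, 4, 0], [1.5, 4, 0], [1, 2, 0], [0, 0, 0], [0, 0, 0]], dr=[[0, 0, 0], [0, 0, 0], [0, 0, 0], [0, 0, 0], [0, 0, 0], [0, 0, 0], [0, 0, 0], [0, 0, 0], [0, 0, 0]], grip=[0.1, 0.1, 0.1, 0.1, 0.1, 0.1, 0.1, 0.1, 0.1])

```text
t: 4.42
tool_pos: [0.5148, -0.2025, 0.1176]
orientation: [180.0, 0.0, 90.0]
ft_force: [0.9, 0.2, -0.6]
gripper_width: 0.563
```

```bash
python3 - <<'E'
from h import *
from scipy.optimize import least_squares
c,im,d=snap("w4");s=ctrl.sense()["tool_pos"];reds(im,c,s[2]+.0094,60)
m=masks(im)["yel"].astype(np.uint8);n,l,st,_=cv2.connectedComponentsWithStats(m);i=1+st[1:,4].argmax();print(st[i])
mm=cv2.erode((l==i).astype(np.uint8),np.ones((5,5)));v,u=np.nonzero(mm)
P=np.array([at(c,d,a,b) for a,b in zip(u,v) if d[b,a]>0])
r=least_squares(lambda p:np.linalg.norm(P-p,axis=1)-.05,[.51,-.14,.006],loss="soft_l1",f_scale=.002);print("dome",r.x.round(4))
w=[(p,q) for p,q in blobs(masks(im)["white"],1500)]
for p,q in w:
  u,v=p; print(p,q,"depth pt",at(c,d,u,v+12).round(4),at(c,d,u,v-12).round(4),at(c,d,u-20,v).round(4),at(c,d,u+20,v).round(4))
E
```

```text
t 4.425 tcp [ 0.5148 -0.2025  0.1176] [1.7999e+02 2.0000e-02 8.9990e+01] F [ 0.9  0.2 -0.6] w 0.563
red [ 92.84 220.24] 198 [ 0.4333 -0.1872  0.127 ]
red [254.52 246.04] 302 [ 0.5151 -0.202   0.127 ]
red [391.04 259.74] 473 [ 0.5873 -0.2098  0.127 ]
[ 211   45  115  118 8091]
dome [ 0.5264 -0.1339  0.0056]
[ 92.8484379  218.83372063] [  55  185   77   69 3873] depth pt [ 0.3643 -0.2441  0.0174] [ 0.3675 -0.2206  0.0166] [ 0.3477 -0.2322  0.0168] [ 0.3834 -0.2328  0.0156]
[254.00211715 243.78440367] [ 210  202   88   85 5668] depth pt [ 0.5148 -0.2077  0.127 ] [ 0.5148 -0.1939  0.1267] [ 0.5043 -0.2012  0.126 ] [ 0.5253 -0.2005  0.1273]
```

View pics/w4.png

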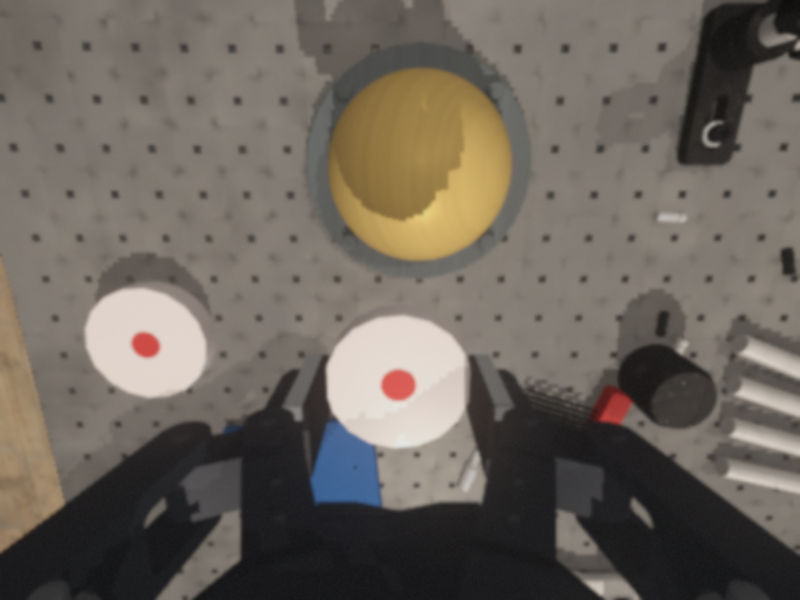

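Call:
arm_command(translation=[[0.5, 3, 0], [0.6, 3.8, 0], [0, 0, -2], [0, 0, -2], [0, 0, -1.2], [0, 0, 0], [0, 0, 0]], dr=[[0, 0, 0], [0, 0, 0], [0, 0, 0], [0, 0, 0], [0, 0, 0], [0, 0, 0], [0, 0, 0]], grip=[0.1, 0.1, 0.1, 0.1, 0.1, 0.1, 0.1])

```text
t: 5.35
tool_pos: [0.5263, -0.1344, 0.066]
orientation: [180.0, 0.0, 90.0]
ft_force: [0.9, -0.3, -1.5]
gripper_width: 0.558
```

Call:
arm_command(translation=[[0, 0, -0.4], [0, 0, -0.2], [0, 0, 0]], dr=[[0, 0, 0], [0, 0, 0], [0, 0, 0]], grip=[0.1, 0.1, 0.1])

```text
t: 5.72
tool_pos: [0.5259, -0.134, 0.0592]
orientation: [-180.0, -0.0, 90.0]
ft_force: [0.7, -0.7, -0.2]
gripper_width: 0.56
```

Call:
arm_command(translation=[[0, 0, -0.1], [0, 0, 0]], dr=[[0, 0, 0], [0, 0, 0]], grip=[0.1, 0.1])

```text
t: 5.98
tool_pos: [0.5261, -0.134, 0.0585]
orientation: [180.0, 0.0, 90.0]
ft_force: [-1.4, -0.1, 2.7]
gripper_width: 0.559
```

Contact is about 3 N. Releasing gently.

Call:
arm_command(translation=[[0, 0, 0], [0, 0, 0], [0, 0, 0], [0, 0, 0], [0, 0, 0], [0, 0, 0]], dr=[[0, 0, 0], [0, 0, 0], [0, 0, 0], [0, 0, 0], [0, 0, 0], [0, 0, 0]], grip=[0.18, 0.25, 0.4, 0.6, 0.8, 0.8])

```text
t: 6.72
tool_pos: [0.526, -0.134, 0.0583]
orientation: [-180.0, 0.0, 90.0]
ft_force: [-0.1, -0.7, -0.1]
gripper_width: 0.901
```

```bash
cat >> h.py <<'E'
def tilt(im,c,d):
    # white disc on dome: plane fit from depth
    w=masks(im)["white"].astype(np.uint8);n,l,st,ce=cv2.connectedComponentsWithStats(w)
    for i in range(1,n):
        if st[i,4]<800: continue
        mm=cv2.erode((l==i).astype(np.uint8),np.ones((5,5)));v,u=np.nonzero(mm&(d>0))
        P=np.array([at(c,d,a,b) for a,b in zip(u,v)]);P=P[P[:,2]>.05]
        if len(P)<300: continue
        for _ in range(3):
            A=np.c_[P[:,:2]-[.526,-.134],np.ones(len(P))];x=np.linalg.lstsq(A,P[:,2],rcond=None)[0];r=P[:,2]-A@x;P=P[abs(r)<3*r.std()]
        print("disc",ce[i].round(1),"centre",P.mean(0).round(4),"plane slope deg x,y",np.degrees(x[:2]).round(2),"z",x[2].round(4),"resid",r.std().round(4))
E
python3 - <<'E'
from h import *
c,im,d=snap("w5");reds(im,c,.068,60);tilt(im,c,d)
E
```

```text
t 6.725 tcp [ 0.526  -0.134   0.0583] [-180.    0.   90.] F [-0.1 -0.7 -0.1] w 0.901
red [254.71 246.36] 303 [ 0.5263 -0.1334  0.068 ]
red [399.31 367.67] 798 [ 0.6122 -0.2129  0.068 ]
disc [254.8 244.1] centre [ 0.5264 -0.1326  0.0676] plane slope deg x,y [-0.07  0.2 ] z 0.0676 resid 0.0006
```

View pics/w5.png

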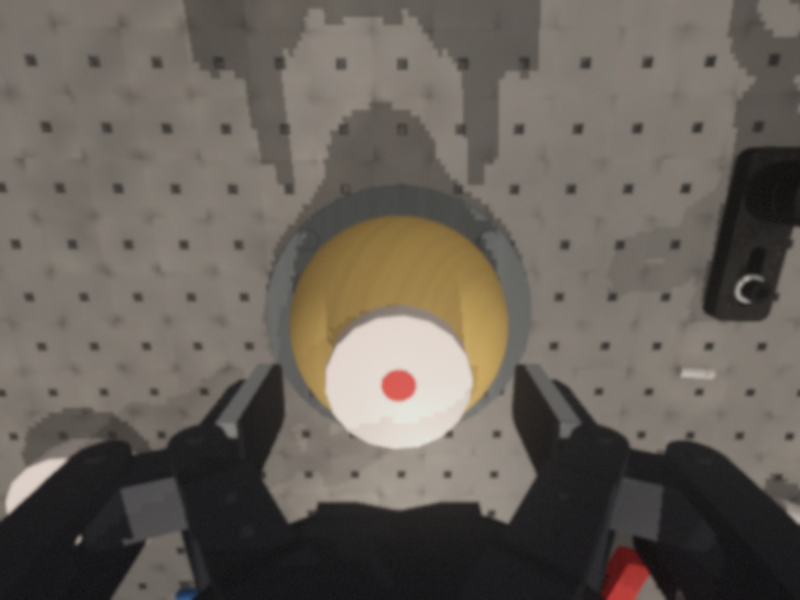

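The blank is released and level: plane slope under 0.3°, mark at (0.5263, -0.1334). Lifting off and going to the gauge.

Call:
arm_command(translation=[[0, 0, 1], [0, 0, 4], [0, 0, 5], [0, 0, 5], [0, 3, 5], [-0.5, 5, 3.5], [-1, 5, 0.5], [-1, 5, 0], [-1, 5, 0], [-1, 5, 0], [-0.6, 5, 0], [0, 2.4, 0], [0, 0, 0], [0, 0, 0]], dr=[[0, 0, 0], [0, 0, 0], [0, 0, 0], [0, 0, 0], [0, 0, 0], [0, 0, 0], [0, 0, 0], [0, 0, 0], [0, 0, 0], [0, 0, 0], [0, 0, 0], [0, 0, 0], [0, 0, 0], [0, 0, 0]], grip=[1, 1, 1, 1, 1, 1, 1, 1, 1, 1, 1, 1, 1, 1])

```text
t: 8.52
tool_pos: [0.475, 0.2195, 0.2987]
orientation: [180.0, 0.0, 90.0]
ft_force: [-0.1, -0.8, 0.2]
gripper_width: 0.997
```

```bash
python3 - <<'E'
from h import *
c,im,d=snap("w6")
v,u=np.nonzero(d>0);P=np.array([at(c,d,a,b) for a,b in zip(u,v)])
g=P[(abs(P[:,0]-.48)<.06)&(abs(P[:,1]-.235)<.07)]
for lo,hi in((.145,.175),(.09,.12),(.04,.06)):
    q=g[(g[:,2]>lo)&(g[:,2]<hi)]
    if len(q)>5: print(lo,len(q),np.median(q,0).round(4),q.min(0).round(3),q.max(0).round(3),cv2.minAreaRect((q[:,:2]*1000).astype(np.float32)))
E
```

```text
t 8.525 tcp [0.475  0.2195 0.2987] [179.98   0.    89.99] F [-0.1 -0.8  0.2] w 0.997
0.145 417 [0.4868 0.2447 0.1585] [0.475 0.232 0.145] [0.5   0.256 0.16 ] ((486.85125732421875, 243.5404815673828), (20.137006759643555, 20.243022918701172), 19.51178741455078)
0.09 265 [0.4807 0.2573 0.1032] [0.469 0.243 0.09 ] [0.495 0.267 0.12 ] ((481.18304443359375, 255.564453125), (24.307462692260742, 17.6641902923584), 20.27902603149414)
0.04 1182 [0.4881 0.249  0.0497] [0.447 0.204 0.04 ] [0.526 0.282 0.058] ((486.9935302734375, 243.34559631347656), (59.584529876708984, 60.0093879699707), 25.893102645874023)
```

View pics/w6.png

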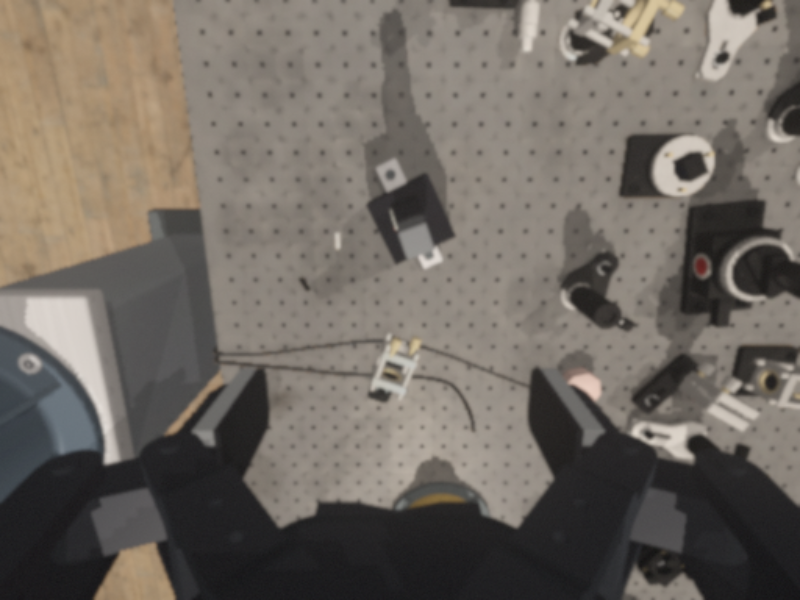

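Grip axis is at about (0.487, 0.243) from the depth data. Gauge yaw is 20–26°, with the dial towards the robot. I'll move over it, turn +22°, and look closer.

Call:
arm_command(translation=[[0.6, 1.2, -2], [0.6, 1.2, -2], [0, 0, -2], [0, 0, 0], [0, 0, 0]], dr=[[0, 0, 8], [0, 0, 8], [0, 0, 6], [0, 0, 0], [0, 0, 0]], grip=[1, 1, 1, 1, 1])

```text
t: 9.2
tool_pos: [0.4873, 0.2435, 0.2394]
orientation: [179.9, -0.0, 111.8]
ft_force: [-0.5, -0.1, 0.5]
gripper_width: 0.998
```

```bash
python3 - <<'E'
from h import *
c,im,d=snap("w7")
v,u=np.nonzero(d>0);P=np.array([at(c,d,a,b) for a,b in zip(u,v)])
near=(abs(P[:,0]-.487)<.06)&(abs(P[:,1]-.243)<.06)
for lo,hi in((.154,.165),(.045,.055)):
    k=near&(P[:,2]>lo)&(P[:,2]<hi);m=np.zeros(d.shape,np.uint8);m[v[k],u[k]]=1
    cn=max(cv2.findContours(m,0,1)[0],key=cv2.contourArea)[:,0]
    z=np.median(P[k,2]);Q=np.array([onz(c,*p,z)[:2]*1000 for p in cn],np.float32)
    print(z,k.sum(),"pts",cv2.minAreaRect(Q))
    ap=cv2.approxPolyDP(cn.astype(np.float32).reshape(-1,1,2),4,True)[:,0];W=np.array([onz(c,*p,z)[:2]*1000 for p in ap])
    for a,b in zip(W,np.roll(W,-1,0)):
        e=b-a;print("   edge",a.round(1),np.hypot(*e).round(1),np.degrees(np.arctan2(e[1],e[0])).round(1))
g=cv2.cvtColor(im,cv2.COLOR_RGB2BGR)
cv2.imwrite("pics/w7c.png",cv2.resize(g[100:300,130:380],(750,600),interpolation=cv2.INTER_CUBIC))
E
```

```text
t 9.2 tcp [0.4873 0.2435 0.2394] [179.94  -0.   111.81] F [-0.5 -0.1  0.5] w 0.998
0.1584314231263606 554 pts ((486.6376037597656, 244.1182403564453), (20.031023025512695, 20.074607849121094), 21.768653869628906)
   edge [475.3 250.4] 19.2 -71.3
   edge [481.5 232.2] 17.7 18.9
   edge [498.2 237.9] 18.4 107.2
   edge [492.8 255.5] 18.2 -163.6
0.049713285177584554 1537 pts ((486.8427429199219, 243.65225219726562), (59.92170715332031, 60.61573028564453), 26.04696273803711)
   edge [500.  283.4] 58.9 -153.7
   edge [447.2 257.3] 59.2 -63.8
   edge [473.4 204.1] 11.2 28.4
   edge [483.2 209.5] 43.6 109.5
   edge [468.7 250.6] 13.3 48.4
   edge [477.6 260.6] 17.3 5.8
   edge [494.8 262.3] 43.5 -65.9
   edge [512.5 222.6] 16.1 26.4
   edge [526.9 229.7] 60.1 116.6
```

View pics/w7c.png

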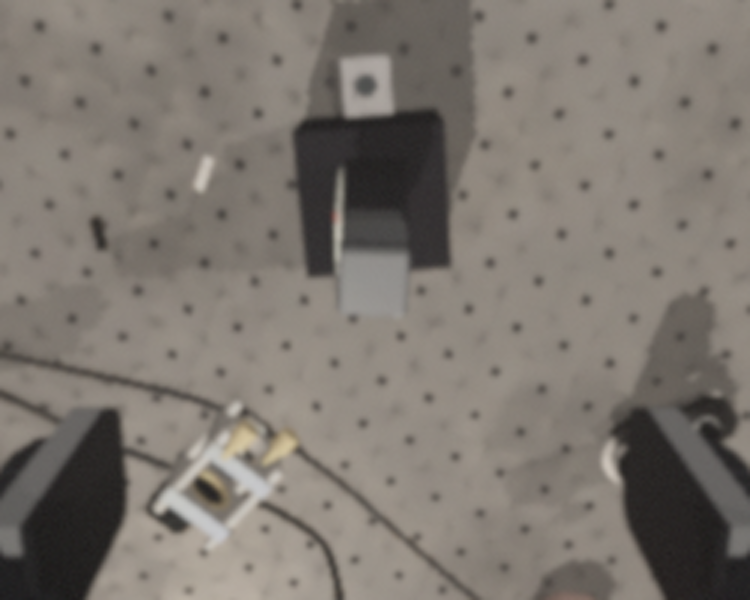

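Call:
arm_command(translation=[[-0.05, 0.05, -3], [0, 0, -4], [0, 0, -3], [0, 0, -1.7], [0, 0, 0], [0, 0, 0], [0, 0, 0], [0, 0, 0], [0, 0, 0], [0, 0, 0], [0, 0, 0], [0, 0, 0]], dr=[[0, 0, -2.5], [0, 0, 0], [0, 0, 0], [0, 0, 0], [0, 0, 0], [0, 0, 0], [0, 0, 0], [0, 0, 0], [0, 0, 0], [0, 0, 0], [0, 0, 0], [0, 0, 0]], grip=[1, 1, 1, 1, 1, -0.7, -0.7, -0.7, -0.7, -0.7, -0.7, -0.7])

```text
t: 10.75
tool_pos: [0.4866, 0.2446, 0.1218]
orientation: [180.0, -0.0, 109.5]
ft_force: [-1.2, -0.5, 5.6]
gripper_width: 0.229
```

Call:
arm_command(translation=[[0, 0, 1], [0, 0, 3], [0, 0, 4], [0, 0, 3.8], [0, -2, 0], [0.5, -4, 0], [0.5, -5, 0], [0.5, -5, 0], [0.5, -5, 0], [0.5, -5, 0], [0.5, -5, 0], [0.5, -4, 0], [0.46, -2.8, 0], [0, 0, 0], [0, 0, 0], [0, 0, 0]], dr=[[0, 0, 0], [0, 0, 0], [0, 0, 0], [0, 0, 0], [0, 0, 0], [0, 0, -3], [0, 0, -3.5], [0, 0, -3.5], [0, 0, -3.5], [0, 0, -3], [0, 0, -3], [0, 0, 0], [0, 0, 0], [0, 0, 0], [0, 0, 0], [0, 0, 0]], grip=[-0.7, -0.7, -0.7, -0.7, -0.7, -0.7, -0.7, -0.7, -0.7, -0.7, -0.7, -0.7, -0.7, -0.7, -0.7, -0.7])

```text
t: 12.75
tool_pos: [0.5258, -0.1328, 0.2392]
orientation: [-180.0, -0.0, 90.1]
ft_force: [-0.4, -0.0, -1.5]
gripper_width: 0.227
```

```bash
python3 - <<'E'
from h import *
o=[]
for n in("scene","side"):
    c,im,d=snap("g1"+n,n); reds(im,c,.068,5); m=masks(im)["yel"]
    for p,s in blobs(m,8):
        if 200<p[0]<340 and 130<p[1]<260: print("yel",p.round(1),s)
    t=ctrl.sense()["tool_pos"];u,v=map(int,proj(c,[t[0],t[1],.125]));print("exp tip",proj(c,[t[0],t[1],.120]),"mark",proj(c,[.5263,-.1334,.068]))
    cr=im[v-90:v+70,u-60:u+60,::-1];o.append(cv2.resize(cr,(400,533),interpolation=cv2.INTER_CUBIC))
cv2.imwrite("pics/g1.png",np.hstack(o))
E
```

```text
t 12.75 tcp [ 0.5258 -0.1328  0.2392] [-1.7999e+02 -1.0000e-02  9.0050e+01] F [-0.4 -0.  -1.5] w 0.227
red [490.    59.29] 7 [ 1.9235 -0.6203  0.068 ]
red [ 84.5 110.5] 16 [0.7317 0.7353 0.068 ]
red [ 86.36 118.64] 11 [0.6857 0.6807 0.068 ]
red [ 83.92 122.83] 12 [0.6584 0.6663 0.068 ]
red [404.6 140.2] 5 [ 0.9839 -0.372   0.068 ]
red [214.5 146.5] 14 [0.7039 0.1569 0.068 ]
red [277.29 205.43] 7 [ 0.5233 -0.1343  0.068 ]
red [346.92 210.18] 83 [ 0.578  -0.3019  0.068 ]
red [402.46 253.85] 26 [ 0.482  -0.4628  0.068 ]
red [288.73 274.5 ] 30 [ 0.3212 -0.2506  0.068 ]
yel [277.8 223.3] [260 209  37  28 745]
exp tip (np.float64(277.26309973486264), np.float64(188.49385530038768)) mark (np.float64(277.44469421422616), np.float64(204.64272994583547))
t 12.8 tcp [ 0.5259 -0.1328  0.2393] [-179.99   -0.     90.06] F [-0.4  0.8 -1.4] w 0.224
red [363.93 107.89] 27 [1.529  0.2662 0.068 ]
red [124.2  124.96] 198 [0.4154 0.7532 0.068 ]
red [181.42 112.32] 40 [0.7124 0.7457 0.068 ]
red [177.5 118. ] 6 [0.6604 0.6887 0.068 ]
red [411.33 193.75] 12 [ 0.9962 -0.396   0.068 ]
red [315.72 226.71] 69 [ 0.5893 -0.341   0.068 ]
red [235.  248.5] 6 [ 0.3304 -0.2833  0.068 ]
red [330.12 267.88] 8 [ 0.4915 -0.4967  0.068 ]
yel [257.2 217.2] [243 207  29  20 427]
exp tip (np.float64(258.24267828182843), np.float64(189.25138970352063)) mark (np.float64(258.04907900464764), np.float64(202.687519194671))
```

View pics/g1.png

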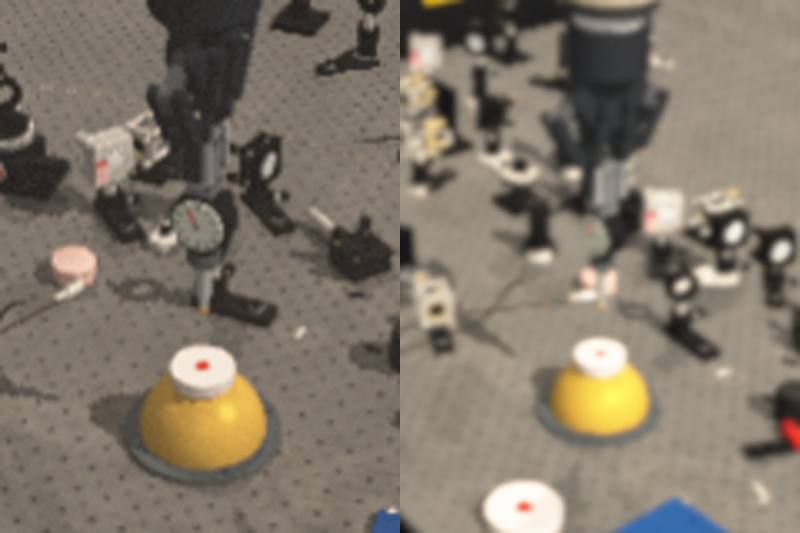

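The tip shows at about (204,309) in the left (scene) half, just above the mark at (202,366). The dial faces the robot and the blank is still level. Refining the tip-to-mark offset to subpixel in both views.

```bash
python3 - <<'E'
from h import *
from scipy.optimize import least_squares
obs=[]
for n in("scene","side"):
    im,d,c=load("g1"+n+".npz");f=im.astype(float)
    def cen(u,v,r,w):
        u,v=int(round(u)),int(round(v));V,U=np.mgrid[v-r:v+r+1,u-r:u+r+1];W=w[v-r:v+r+1,u-r:u+r+1];W=np.clip(W-np.median(W)-12,0,None);return (U*W).sum()/W.sum(),(V*W).sum()/W.sum(),W.sum()
    # brass: R-B high with G between; red: R-G high
    t=proj(c,[.5259,-.1328,.122]);m=proj(c,[.5263,-.1334,.068])
    a=cen(*t,5,np.minimum(f[...,0],f[...,1]+40)-f[...,2]);b=cen(*m,5,f[...,0]-f[...,1])
    print(n,"tip",np.round(a,2),"pred",np.round(t,2),"mark",np.round(b,2),"pred",np.round(m,2));obs.append((c,a,b))
# triangulate both
def tri(k):
    r=least_squares(lambda p:np.concatenate([np.array(proj(o[0],p))-o[k][:2] for o in obs]),[.526,-.133,.1]);return r.x,r.fun
T,ft=tri(1);M,fm=tri(2);print(T.round(4),ft.round(2),M.round(4),fm.round(2),"mark-tip mm",((M-T)*1000).round(1))
E
```

```text
scene tip [277.94 188.72 198.  ] pred [277.27 187.86] mark [277.28 205.29 991.  ] pred [277.44 204.64]
side tip [259.07 187.1  135.  ] pred [258.23 188.73] mark [257.23 203.1  103.  ] pred [258.05 202.69]
[ 0.5247 -0.1355  0.1246] [ 0.13 -1.16 -0.62  1.4 ] [ 0.5221 -0.1348  0.0692] [-0.01  0.1   0.05 -0.12] mark-tip mm [ -2.6   0.7 -55.5]
```

Call:
arm_command(translation=[[0.04, 0, -1], [0, 0, -1.5], [0, 0, -1.2], [0, 0, -0.6], [0, 0, 0], [0, 0, 0], [0, 0, 0]], dr=[[0, 0, 0], [0, 0, 0], [0, 0, 0], [0, 0, 0], [0, 0, 0], [0, 0, 0], [0, 0, 0]], grip=[-0.7, -0.7, -0.7, -0.7, -0.7, -0.7, -0.7])

```text
t: 13.72
tool_pos: [0.5267, -0.1336, 0.1967]
orientation: [180.0, 0.0, 90.0]
ft_force: [0.3, 0.6, -0.9]
gripper_width: 0.226
```

```bash
cat > g.py <<'E'
from h import *
import sys
def look(tag,N=6):
    o=[]
    for n in("scene","side"):
        c=ctrl.get_calibration(n);im=np.mean([ctrl.capture(n)[0].astype(float) for _ in range(N)],0)
        t=ctrl.sense()["tool_pos"];u,v=map(int,proj(c,[t[0],t[1],.075]))
        cr=np.clip(im[v-22:v+18,u-20:u+20,::-1],0,255).astype(np.uint8)
        np.savez(f"{tag}{n}.npz",im=im,d=[0],T=c["T"],K=c["intrinsics"],k1=c["k1"])
        print(n,"crop origin",u-20,v-22,"pred tip",np.round(proj(c,[t[0],t[1],t[2]-.1198]),2),"mark",np.round(proj(c,[.5263,-.1334,.068]),2))
        o.append(cv2.resize(cr,(400,400),interpolation=cv2.INTER_NEAREST))
    cv2.imwrite(f"pics/{tag}.png",np.hstack(o));s=ctrl.sense();print(s["t"],s["tool_pos"].round(4),s["orientation"].round(2),s["ft_force"].round(2))
look(sys.argv[1])
E
python3 g.py g2
```

```text
scene crop origin 257 180 pred tip [277.53 202.01] mark [277.44 204.64]
side crop origin 238 178 pred tip [258.16 200.53] mark [258.05 202.69]
14.325 [ 0.5265 -0.1335  0.1963] [-180.   -0.   90.] [-0.98  0.51 -1.48]
```

View pics/g2.png

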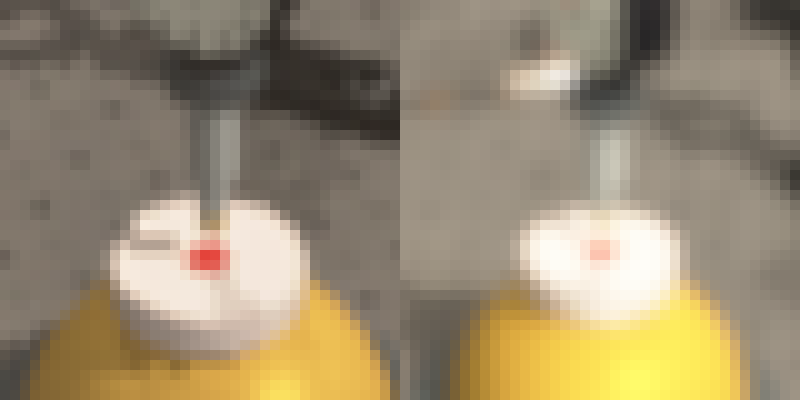

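The tip is directly above the mark in both views: scene tip at (213,222) and mark at (208,258), side tip at (604,215) and mark at (599,250). It sits perhaps 1 mm to the right in each. Quantifying with the averaged frames.

```bash
python3 - <<'E'
from h import *
for n,(u0,v0),rt,rm,rs in(("scene",(257,180),(20,23),(24,28),(11,19)),("side",(238,178),(20,23),(23,27),(13,18))):
    im=np.load(f"g2{n}.npz")["im"]
    cr=im[v0:v0+40,u0:u0+40]
    w=cr[...,0]-cr[...,1];sub=w[rm[0]:rm[1],15:26];sub=np.clip(sub-np.median(sub)-5,0,None);U=np.arange(15,26)
    print(n,"mark col",(sub.sum(0)@U/sub.sum()).round(2))
    b=cr[rt[0]:rt[1],15:28,0]-cr[rt[0]:rt[1],15:28,2];U=np.arange(15,28);b=np.clip(b-np.median(b)-6,0,None);print(" tip col",(b.sum(0)@U/b.sum()).round(2))
    g=cr.sum(2)/3
    for r in range(rs[0],rs[1],2): print("  stem row",r,g[r,15:28].round(0).astype(int).tolist())
E
```

```text
scene mark col 20.32
 tip col 21.16
  stem row 11 [119, 119, 119, 108, 92, 90, 104, 127, 126, 94, 81, 82, 83]
  stem row 13 [122, 121, 118, 110, 95, 104, 127, 149, 146, 104, 102, 102, 103]
  stem row 15 [118, 119, 119, 114, 97, 105, 127, 149, 146, 105, 99, 95, 91]
  stem row 17 [101, 107, 117, 112, 101, 105, 127, 147, 138, 105, 101, 102, 104]
side mark col 19.5
 tip col 19.9
  stem row 13 [147, 147, 144, 137, 142, 161, 171, 163, 147, 136, 129, 119, 109]
  stem row 15 [144, 145, 143, 142, 159, 184, 193, 177, 153, 143, 143, 143, 136]
  stem row 17 [139, 142, 142, 144, 162, 187, 194, 177, 155, 147, 148, 148, 144]
```

Call:
arm_command(translation=[[-0.1, 0.08, -0.3], [0, 0, -0.4], [0, 0, -0.3], [0, 0, -0.1], [0, 0, 0], [0, 0, 0], [0, 0, 0]], dr=[[0, 0, 0], [0, 0, 0], [0, 0, 0], [0, 0, 0], [0, 0, 0], [0, 0, 0], [0, 0, 0]], grip=[-0.7, -0.7, -0.7, -0.7, -0.7, -0.7, -0.7])

```text
t: 15.2
tool_pos: [0.5255, -0.1327, 0.1854]
orientation: [180.0, 0.0, 90.0]
ft_force: [-1.0, 0.2, -0.6]
gripper_width: 0.224
```

```bash
python3 - <<'E'
from h import *
F=[]
for k in range(4):
    c,im,d=snap(f"k{k}");tilt(im,c,d);F.append(ctrl.sense()["ft_force"])
print(np.mean(F,0).round(2))
c,im,d=snap("ks","scene");tilt(im,c,d)
E
```

```text
t 15.2 tcp [ 0.5255 -0.1327  0.1854] [179.99   0.    90.  ] F [-1.   0.2 -0.6] w 0.224
t 15.25 tcp [ 0.5255 -0.1327  0.1854] [179.99   0.    90.  ] F [ 0.2 -0.6 -0.7] w 0.225
t 15.3 tcp [ 0.5255 -0.1327  0.1854] [179.99   0.    90.  ] F [-1.6  0.1 -0.1] w 0.227
t 15.35 tcp [ 0.5255 -0.1327  0.1854] [179.99   0.    90.  ] F [-0.3  1.1  0.5] w 0.224
[-0.58 -0.04  0.06]
t 15.4 tcp [ 0.5255 -0.1327  0.1853] [180.   0.  90.] F [-0.7 -0.7  0.6] w 0.224
```

```bash
cat > t.py <<'E'
from h import *
import sys
def fit(cam,N=5):
    c=ctrl.get_calibration(cam);S=[]
    for _ in range(N):
        im,d=ctrl.capture(cam);w=(im.min(2)>120)&(im.max(2).astype(int)-im.min(2)<60)
        u0,v0=map(int,proj(c,[.526,-.134,.068]));r=45
        for v in range(max(0,v0-r),min(384,v0+r)):
            for u in range(u0-r,u0+r):
                if d[v,u]>0 and w[v,u]: S.append(at(c,d,u,v))
    P=np.array(S);k=(np.hypot(P[:,0]-.526,P[:,1]+.134)<.024)&(abs(P[:,2]-.068)<.007);P=P[k]
    if len(P)<50: print(cam,"few",len(P));return
    for _ in range(4):
        A=np.c_[P[:,:2]-[.526,-.134],np.ones(len(P))];x=np.linalg.lstsq(A,P[:,2],rcond=None)[0];r=P[:,2]-A@x;P=P[abs(r)<2.5*r.std()]
    print(cam,len(P)//N,"slope deg",np.degrees(x[:2]).round(2),"z",x[2].round(4),"rms",r.std().round(4),P.min(0).round(3),P.max(0).round(3))
F=[]
for cam in("wrist","scene","side"): fit(cam);F.append(ctrl.sense()["ft_force"])
s=ctrl.sense();print(s["t"],s["tool_pos"].round(4),s["orientation"].round(2),np.mean(F,0).round(2))
E
python3 t.py
python3 - <<'E'
from h import *
im,d,c=load("g1scene.npz");P=[]
u0,v0=map(int,proj(c,[.526,-.134,.068]))
for v in range(v0-20,v0+20):
    for u in range(u0-20,u0+20):
        p=at(c,d,u,v)
        if np.hypot(p[0]-.526,p[1]+.134)<.022 and abs(p[2]-.068)<.005:P.append(p)
P=np.array(P)
A=np.c_[P[:,:2]-[.526,-.134],np.ones(len(P))];print("before, scene:",np.degrees(np.linalg.lstsq(A,P[:,2],rcond=None)[0][:2]),len(P))
E
```

```text
wrist 1031 slope deg [-0.81  0.41] z 0.0676 rms 0.0006 [ 0.502 -0.15   0.066] [ 0.55  -0.11   0.069]
scene 144 slope deg [-0.57 -0.03] z 0.0673 rms 0.0013 [ 0.503 -0.158  0.064] [ 0.55  -0.11   0.071]
side 76 slope deg [-1.45  1.28] z 0.0689 rms 0.0017 [ 0.502 -0.157  0.065] [ 0.547 -0.11   0.073]
16.2 [ 0.5255 -0.1327  0.1853] [180.   0.  90.] [-0.22  0.12  0.22]
before, scene: [-0.03451358  0.08853024] 154
```

Tip is in contact, with a slight blank tilt of about 0.8° towards +x, so the tip is about 1 mm too far in +x. I'll lift off, correct, and press to half-way.

Call:
arm_command(translation=[[0, 0, 0.3], [0, 0, 0.3], [-0.1, 0.03, 0], [0, 0, 0], [0, 0, 0], [0, 0, -0.3], [0, 0, -0.3], [0, 0, -0.2], [0, 0, -0.1], [0, 0, 0], [0, 0, 0]], dr=[[0, 0, 0], [0, 0, 0], [0, 0, 0], [0, 0, 0], [0, 0, 0], [0, 0, 0], [0, 0, 0], [0, 0, 0], [0, 0, 0], [0, 0, 0], [0, 0, 0]], grip=[-0.7, -0.7, -0.7, -0.7, -0.7, -0.7, -0.7, -0.7, -0.7, -0.7, -0.7])

```text
t: 17.58
tool_pos: [0.5245, -0.1324, 0.1824]
orientation: [180.0, 0.0, 90.0]
ft_force: [-0.0, 0.0, 0.7]
gripper_width: 0.224
```

```bash
python3 t.py
```

```text
wrist 1032 slope deg [ 0.78 -0.18] z 0.0676 rms 0.0006 [ 0.502 -0.151  0.066] [ 0.55  -0.11   0.069]
scene 140 slope deg [ 0.83 -0.14] z 0.0673 rms 0.0013 [ 0.502 -0.158  0.064] [ 0.55 -0.11  0.07]
side 75 slope deg [1.28 0.89] z 0.069 rms 0.0017 [ 0.502 -0.158  0.064] [ 0.547 -0.11   0.073]
18.325 [ 0.5245 -0.1324  0.1823] [180.   0.  90.] [-0.47  0.27  0.88]
```

Call:
arm_command(translation=[[0, 0, 0.5], [0, 0, 0.4], [0.05, -0.02, 0], [0, 0, 0], [0, 0, 0], [0, 0, -0.3], [0, 0, -0.3], [0, 0, -0.2], [0, 0, -0.16], [0, 0, 0], [0, 0, 0]], dr=[[0, 0, 0], [0, 0, 0], [0, 0, 0], [0, 0, 0], [0, 0, 0], [0, 0, 0], [0, 0, 0], [0, 0, 0], [0, 0, 0], [0, 0, 0], [0, 0, 0]], grip=[-0.7, -0.7, -0.7, -0.7, -0.7, -0.7, -0.7, -0.7, -0.7, -0.7, -0.7])

```text
t: 19.7
tool_pos: [0.525, -0.1326, 0.1818]
orientation: [180.0, 0.0, 90.0]
ft_force: [-0.8, -0.1, 1.2]
gripper_width: 0.225
```

```bash
python3 t.py; python3 - <<'E'
from h import *
c,im,d=snap("fin","scene")
a=cv2.resize(im[110:270,190:370,::-1],(675,600),interpolation=cv2.INTER_CUBIC);cv2.imwrite("pics/fin.png",a)
E
```

```text
wrist 1034 slope deg [ 0.03 -0.27] z 0.0676 rms 0.0006 [ 0.502 -0.151  0.066] [ 0.55  -0.11   0.069]
scene 145 slope deg [ 0.25 -0.33] z 0.0673 rms 0.0013 [ 0.502 -0.158  0.064] [ 0.55  -0.11   0.071]
side 73 slope deg [-0.22 -0.28] z 0.0691 rms 0.0016 [ 0.502 -0.158  0.065] [ 0.548 -0.111  0.073]
20.45 [ 0.525  -0.1326  0.1817] [180.  -0.  90.] [-0.02  0.44  0.8 ]
t 20.45 tcp [ 0.525  -0.1326  0.1817] [180.  -0.  90.] F [-0.1  0.8  1.3] w 0.225
```

View pics/fin.png

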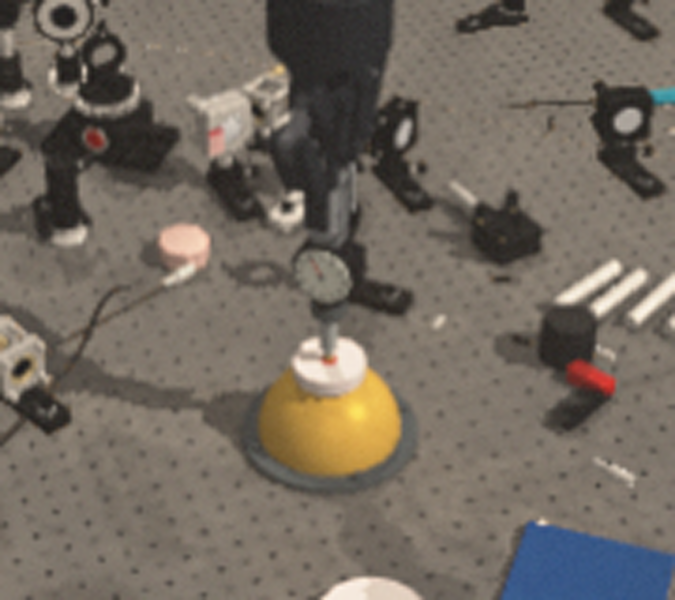

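The final view shows the tip on the red mark at (330,360), the blank level and the dial facing the front. Handing in.

```bash
python3 -c "
from station import ctrl
print(ctrl.job_done())"
```

```text
the job is handed in; nothing more can be done
None
```

The job is done and handed in at about 20.5 s of the 51 s allowed. The smallest blank is balanced on the dome with its red mark up. The gauge is held upright with its tip on the mark.

**Blank:** After release it was level to within 0.3° by the wrist camera. My first two presses with the gauge tilted it about 0.8°, because the tip was slightly off centre. I lifted off and corrected each time, and it then read under about 0.5° in all three views.

**Gauge:** The tool's measured pose is straight down and square, so the dial faces the front edge. I did not measure the dial's direction separately; it relies on the jaws gripping the flat sides of the grip.

**Plunger:** It is about 6 mm in by tool height, and the force readings suggest about 2.3–2.8 N.

**Checks that disagreed:**
- The side camera is blurred and gave noisier tilt readings, up to 1.3° off the wrist camera on the earlier presses. I relied mainly on the wrist camera.
- The tip sits about 1.3 mm forward of the tool axis, which could be a gauge lean of about 0.6°.

I did not touch the other objects.

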